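# Sieve the small wooden wheels from the large ones

### The arm

A 6-joint arm with a two-finger parallel gripper is mounted at the origin on the work surface. World frame = base frame: x ahead of the robot, y to its left, z up, the work surface at z = 0. Lengths are in mm, angles in rad, forces in N, time in s.
With the tool pointing down it reaches from about 400 to 925 mm from the base axis. Payload 12.5 kg.
Tool frame: the origin (TCP) lies between the finger pads; the fingertips stand 11 mm ahead of it and the grasp point (between the pads) lies 8 mm behind it (env.tip_extent is the distance from the TCP to the fingertips, in mm); x points along the fingers, z is the direction in which the jaws open and shut, and the axes are right-handed (so a half turn about x gives the same grasp; the last joint's range is limited). The gripper opens to 95 mm and grips with 3 to 60 N. Pads are 20 mm wide; open, the fingers measure 119 mm over their backs; the gripper's body (75 mm by 180 mm) begins 59 mm behind the grasp point.
Start: joints at [1.149, 0.491, 1.559, -0, 1.092, -0.106], TCP at [194.094, 594.115, 225.661] pointing down, gripper open.
Joint ranges: [-3.1, 3.1], [-0.84, 2.19], [0.05, 2.79], [-1.13, 4.28], [0.06, 2.93], [-2.69, 2.69]. Speed limits (rad/s): [2.22, 2.22, 2.79, 3.14, 3.14, 3.14].

### API

Orientations are given as [roll, pitch, yaw] about the fixed x, y, z axes, in that order (R = Rz(yaw) Ry(pitch) Rx(roll)).
In Python, from cell import status, imaging, env gives the robot as it stands. The module is installed in compiled form; this text tells all that it offers.
- The arm moves only by the tool apply_moves, never from a script. Its argument "increments" is a list of rows, each a list of 5 numbers: the closure, from 0 (fully open) to 1 (shut), then the shift along the tool's x, y, z in mm, then the turn about the tool's x in degrees. A call has 1 to 10 rows; each row shifts and turns the commanded pose from where the row before left it, along the tool's axes as they then stand; what a row does not reach is not made up. A row lasts 1/10 s, in which the tool goes at most 50 mm and 8.59 degrees, less where a joint would pass 70% of its speed; a pose out of reach is approached as far as the arm can. A call with a gripper value outside its range is refused whole. The fingers move at their own pace and stop on an object; the grip force is fixed at half the most. Time passes only in rows, so rows that do not move let the fingers close. It gives the time, the measured TCP pose, the force and the opening at its end, in the units of the state.
- status.state(): the state, without advancing time (a new reading comes with each control period).
- imaging.read_camera(name): name is "scene" or "top"; returns a dict with "pixels" (480x640x3 uint8, red, green, blue), "fovy" (degrees; the focal length in pixels is half the picture's height over the tangent of half this angle, whatever the lens; pixels are square), "cx", "cy" (the principal point, pixels), "distortion" ([k1, k2, p1, p2, k3] as OpenCV has them; the pictures are not rectified), "R" (3x3) and "t" (3): a world point X has camera coordinates R X + t. Camera axes: x right, y down, z forward; pixel columns grow to the right and rows downward; lengths in mm; the calibration is good to about 2 mm. A picture is of the moment at which its call begins. There is no depth.
- env.job_done(): hands the job in, once; it reports no verdict.
The state is a dict: "t": time; "joints": joint angles; "qvel": joint speeds; "tau": joint torques, N m; "eef_pos": TCP position; "tcp_rot": TCP orientation; "ft_force": force on the tool from outside, world axes, zero at the start; "moment": the same for the moment, N m; "opening": opening from 0.0 (shut) to 1.0 (fully open).
Only numpy, scipy, OpenCV 4.12 (cv2) and the standard library are available. Lean on these libraries where they do the work, as an engineer would, in place of code of your own. Each camera call takes 0.05 s, during which the arm holds its last target. There are 200 camera calls.

### The job

The steel sieve basket on the cork mat holds four small and two large wooden wheels. Carry it level to the low metal pan and shake it there until all the small wheels have dropped through into the pan with both large ones still in the basket, then tip the large wheels out over the spout into the deeper box. Finally stand the empty basket upright back on its mat, let go, and leave the water bottle, jars and mug where they are.

Things in the scene. Friction and masses are not known exactly. Their poses are not given: they have to be found in the camera images.
- sieve_grip (a point): Middle of the wooden grip bar over the steel sieve basket (0.3 kg). Axes are the basket's: x along the bar, y towards the spout, z up. Bar 160 mm long (x), 16 wide (y), 18 high, its middle 100 mm above the basket's underside, on flat 16 mm straps at x = +-81 mm. Basket 166 mm wide (x), y = -86 to +90 mm; walls 35 mm high at both sides and at the back, none at the front (spout).
- sieve_floor (a point): Top of the basket's 4 mm floor under the bar's middle; same axes. Four openings side by side, each 34 mm wide, at y = -75 to -29 mm and four more at y = +11 to +47; between them a solid strip where the small wheels start. The large wheels start over the back openings. Friction is about 0.3: wheels slide at some 17 degrees; jerky carrying can throw small ones into an opening.
- sieve_lip (a point): Middle of the open spout lip, 90 mm in front (+y) of the bar's middle and 77 mm below it; same axes. The floor rises to it from y = +53 mm as a 30 degree ramp, so that the large wheels stay in when the spout is tilted down 20 to 23 degrees and slide out at 50 to 63.
- mat: Square cork mat, 220 by 220 mm, 4 mm thick, fixed on the desk; origin at the centre of its underside (desk level). The basket starts on it.
- pan: Low square metal pan, 230 by 230 mm outside, 40 mm high, 4 mm walls, open above, fixed to the desk; origin at the centre of its underside, axes along its sides. For the small wheels.
- bin: Deeper square box, 200 by 200 mm outside, 70 mm high, 5 mm walls, open above, fixed to the desk; origin at the centre of its underside, axes along its sides. For the large wheels.
- small0_center (a point): Centre of a small wooden wheel: disc 24 mm across, 12 mm thick, 10 g; its z is the wheel's axle.
- small1_center (a point): Centre of a small wooden wheel: disc 24 mm across, 12 mm thick, 10 g; its z is the wheel's axle.
- small2_center (a point): Centre of a small wooden wheel: disc 24 mm across, 12 mm thick, 10 g; its z is the wheel's axle.
- small3_center (a point): Centre of a small wooden wheel: disc 24 mm across, 12 mm thick, 10 g; its z is the wheel's axle.
- large0_center (a point): Centre of a large wooden wheel: disc 56 mm across, 16 mm thick, 30 g; too large for the openings; its z is the wheel's axle.
- large1_center (a point): Centre of a large wooden wheel: disc 56 mm across, 16 mm thick, 30 g; too large for the openings; its z is the wheel's axle.
- water_mid (a point): Middle (100 mm up) of a water bottle, 64 mm across, 200 mm tall; bystander.
- jar0_mid (a point): Middle (50 mm up) of a jar, 58 mm across, 100 mm tall; bystander.
- jar1_mid (a point): Middle (42.5 mm up) of a smaller jar, 52 mm across, 85 mm tall; bystander.
- mug_mid (a point): Middle (45 mm up) of a mug, 72 mm across without its handle (handle at its +y side), 90 mm tall; bystander.
Not all that is in view belongs to the job. There is more than one size of the part that bears sieve_grip; the job needs the larger.

How it is judged (in metres and radians):
On the way, in this order (a step that is already met when the one before it is completed fails the run):
1. all four small wheels lie in the pan, dropped through the basket held over it, with both large wheels still in the basket (x of small0_center in the frame of pan between -0.112 and 0.112 m and y of small0_center in the frame of pan between -0.112 and 0.112 m and z of each of small0_center, small1_center, small2_center, small3_center in the frame of pan below 0.045 m and x of small1_center in the frame of pan between -0.112 and 0.112 m and y of small1_center in the frame of pan between -0.112 and 0.112 m and x of small2_center in the frame of pan between -0.112 and 0.112 m and y of small2_center in the frame of pan between -0.112 and 0.112 m and x of small3_center in the frame of pan between -0.112 and 0.112 m and y of small3_center in the frame of pan between -0.112 and 0.112 m and x of large0_center in the frame of sieve_grip between -0.083 and 0.083 m and y of large0_center in the frame of sieve_grip between -0.086 and 0.092 m and z of large0_center in the frame of sieve_grip between -0.1 and -0.03 m and x of large1_center in the frame of sieve_grip between -0.083 and 0.083 m and y of large1_center in the frame of sieve_grip between -0.086 and 0.092 m and z of large1_center in the frame of sieve_grip between -0.1 and -0.03 m and horizontal distance between sieve_grip and pan below 0.13 m and height (world z) of sieve_grip above 0.12 m), for 0.2 s.
2. both large wheels lie in the box, the small ones still in the pan (x of small0_center in the frame of pan between -0.112 and 0.112 m and y of small0_center in the frame of pan between -0.112 and 0.112 m and z of each of small0_center, small1_center, small2_center, small3_center in the frame of pan below 0.045 m and x of small1_center in the frame of pan between -0.112 and 0.112 m and y of small1_center in the frame of pan between -0.112 and 0.112 m and x of small2_center in the frame of pan between -0.112 and 0.112 m and y of small2_center in the frame of pan between -0.112 and 0.112 m and x of small3_center in the frame of pan between -0.112 and 0.112 m and y of small3_center in the frame of pan between -0.112 and 0.112 m and x of large0_center in the frame of bin between -0.097 and 0.097 m and y of large0_center in the frame of bin between -0.097 and 0.097 m and z of each of large0_center, large1_center in the frame of bin below 0.065 m and x of large1_center in the frame of bin between -0.097 and 0.097 m and y of large1_center in the frame of bin between -0.097 and 0.097 m), for 0.2 s.
At the end, for the whole second after the job is handed in: All four small wheels in the pan (centres inside its walls, under 45 mm up), both large wheels in the deeper box (under 65 mm up), the basket upright on the mat (tilt under 0.08 rad, standing on the mat, bar within 50 mm of the mat's centre), bystanders within 40 mm of their starts (all of step 2 and horizontal distance between sieve_grip and mat below 0.05 m and height (world z) of sieve_grip between 0.098 and 0.11 m and angle between sieve_grip's own z axis and vertical below 0.08 rad and distance of each of water_mid, jar0_mid, jar1_mid, mug_mid from where it was at the start of the episode below 0.04 m); the robot touches nothing.
It fails at once if the water bottle is pushed over 40 mm away or tipped (distance of water_mid from where it was at the start of the episode above 0.04 m or angle between water_mid's own z axis and vertical above 0.5 rad).
It fails at once if the large jar is pushed over 40 mm away or tipped (distance of jar0_mid from where it was at the start of the episode above 0.04 m or angle between jar0_mid's own z axis and vertical above 0.5 rad).
It fails at once if the small jar is pushed over 40 mm away or tipped (distance of jar1_mid from where it was at the start of the episode above 0.04 m or angle between jar1_mid's own z axis and vertical above 0.5 rad).
It fails at once if the mug is pushed over 40 mm away or tipped (distance of mug_mid from where it was at the start of the episode above 0.04 m or angle between mug_mid's own z axis and vertical above 0.5 rad).
It also fails if it takes over 61 s, if anything falls off the work surface, if the arm or the gripper's body presses on something with over 40 N, if the wrist force passes 120 N, or if a joint passes its speed limit or range.

## Working session

There is one attempt and no reset: what is moved stays moved. The work goes in short steps, Python scripts to look and compute and a tool call to move; the robot and the scene stay as the last step left them, time stands still between calls to the robot, and variables do not carry over. Pictures are saved under pics/ and viewed, about 8 in all and at most 12, crops included, and the job is handed in when it is done.

Besides the shell and the picture viewer there is one more tool, called after "Request:" by a JSON object that holds its "op" and its "data". apply_moves: Moves the arm, as the interface text tells. Its arguments: {"type":"object","properties":{"increments":{"type":"array"}},"required":["increments"]}

```bash
mkdir -p pics; cat > h.py <<'E'
import numpy as np, cv2
from cell import status, imaging, env
from scipy.spatial.transform import Rotation as Ro
def cam(n):
    c=imaging.read_camera(n); f=240/np.tan(np.radians(c["fovy"])/2)
    c["K"]=np.array([[f,0,c["cx"]],[0,f,c["cy"]],[0,0,1]]); c["D"]=np.array(c["distortion"]); c["R"]=np.array(c["R"]); c["t"]=np.array(c["t"]); return c
def save(c,n,crop=None,s=1):
    p=c["pixels"][:,:,::-1]
    if crop: x0,y0,x1,y1=crop; p=p[y0:y1,x0:x1]
    cv2.imwrite("pics/"+n,cv2.resize(np.ascontiguousarray(p),None,fx=s,fy=s,interpolation=cv2.INTER_CUBIC))
def ray(c,uv):
    q=cv2.undistortPoints(np.array(uv,float).reshape(-1,1,2),c["K"],c["D"]).reshape(-1,2)
    d=np.c_[q,np.ones(len(q))]@c["R"]; return -c["R"].T@c["t"],d
def onz(c,uv,z):
    o,d=ray(c,uv); return o+d*((z-o[2])/d[:,2])[:,None]
def proj(c,X):
    return cv2.projectPoints(np.array(X,float).reshape(-1,1,3),cv2.Rodrigues(c["R"])[0],c["t"],c["K"],c["D"])[0].reshape(-1,2)
E
python3 - <<'E'
from h import *
for n in("top","scene"):
    c=cam(n); save(c,n+"0.png"); print(n,c["fovy"],-c["R"].T@c["t"],c["R"][2])
print(status.state())
E
```

```text
top 53.20630827604962 [ 309.96535477   31.62690995 1255.59676207] [ 0.19149292 -0.01218307 -0.98141838]
scene 44.76926064000677 [1438.60503171 -175.32808194 1311.34047124] [-0.59547262  0.13690702 -0.79162417]
{'t': 0.1, 'joints': array([ 1.14943250e+00,  4.91515869e-01,  1.55935772e+00, -5.04662777e-06,
        1.09171897e+00, -1.05613329e-01]), 'qvel': array([-0.00019914, -0.00025232, -0.00012085,  0.00023815,  0.0021124 ,
        0.00166672]), 'tau': array([ 2.42820766e-03, -6.13623118e+01, -2.58602250e+01,  6.94154087e-02,
        4.70840838e-02, -9.37613345e-05]), 'eef_pos': array([193.98906898, 593.92877805, 225.12048076]), 'tcp_rot': array([ 3.04045589,  1.56979642, -1.98768126]), 'ft_force': array([-1.24882832,  0.45013039, -0.0514566 ]), 'moment': array([ 0.03966399, -0.03069444,  0.00044669]), 'opening': 0.9989690111459917}
```

View pics/top0.png

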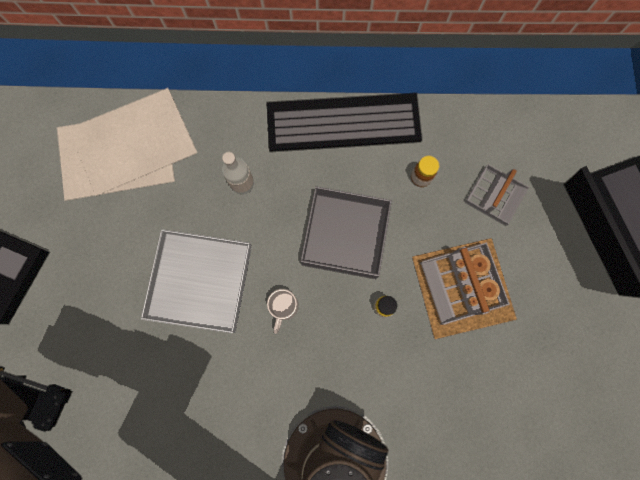

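View pics/scene0.png

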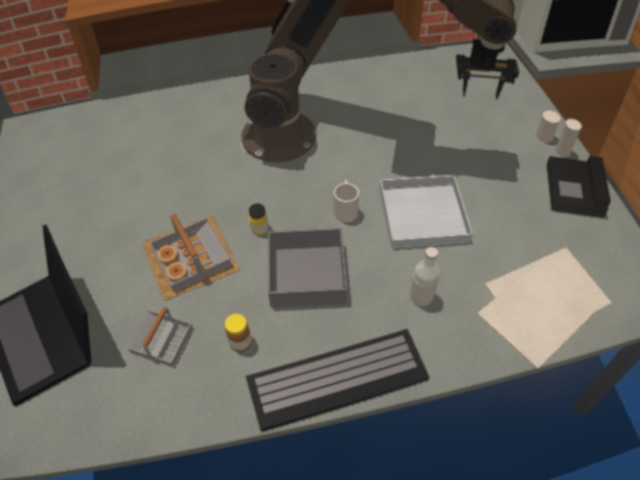

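Top view: the large basket is on the cork mat at (463,285), with the light ramp (spout) to the left. The lookalike is the small basket at (497,193), which has no mat. The pan is the bright square at (196,281), and the bin is the dark box at (345,232). I choose the basket on the mat and take a close crop to check it.

```bash
python3 - <<'E'
from h import *
c=cam("top"); save(c,"crop1.png",(400,225,530,345),6)
p=c["pixels"]; hsv=cv2.cvtColor(p,cv2.COLOR_RGB2HSV)
for nm,px,z in [("pan rim",[(161,231),(250,240),(235,332),(143,319)],40),("bin rim",[(316,187),(390,199),(378,277),(300,265)],70),("mat",[(413,254),(495,238),(516,318),(433,337)],4)]:
    g=cv2.cvtColor(p,cv2.COLOR_RGB2GRAY)
    P=onz(c,px,z); print(nm,P.round(0).tolist(),P.mean(0).round(0),np.linalg.norm(np.diff(P,axis=0),axis=1).round(0))
for nm,px,z in [("water",(236,180),20),("jar0",(428,163),100),("jar1",(387,305),85),("mug",(283,302),90)]: print(nm,onz(c,[px],z).round(0))
E
```

```text
pan rim [[559.0, 450.0, 40.0], [538.0, 221.0, 40.0], [306.0, 249.0, 40.0], [337.0, 477.0, 40.0]] [435. 349.  40.] [229. 234. 230.]
bin rim [[673.0, 53.0, 70.0], [643.0, -137.0, 70.0], [442.0, -104.0, 70.0], [470.0, 90.0, 70.0]] [557. -24.  70.] [192. 204. 196.]
mat [[511.0, -205.0, 4.0], [557.0, -424.0, 4.0], [347.0, -465.0, 4.0], [297.0, -250.0, 4.0]] [ 428. -336.    4.] [224. 213. 221.]
water [[705. 268.  20.]]
jar0 [[ 730. -231.  100.]]
jar1 [[ 373. -123.   85.]]
mug [[377. 128.  90.]]
```

View pics/crop1.png

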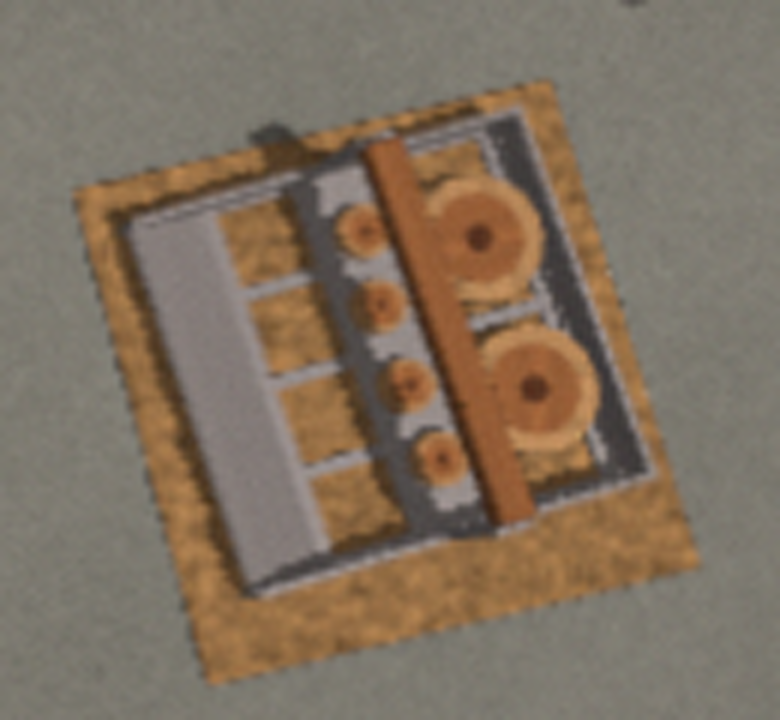

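The crop confirms the larger basket: four small wheels on the strip, two large ones at the back, and the spout towards world +y. The moves turn only about the tool's x. So I want the tool x near horizontal along the bar, so that this turn tips the spout. I'll work out the bar geometry and the tool axes.

```bash
cat >> h.py <<'E'
def T():
    s=status.state(); return s, np.array(s["eef_pos"]), Ro.from_euler("xyz",s["tcp_rot"]).as_matrix()
def rep():
    s,p,R=T(); print("t",round(s["t"],2),"p",p.round(1),"q",np.round(s["joints"],3),"F",np.round(s["ft_force"],1),"op",round(s["opening"],3))
    print("x",R[:,0].round(3),"y",R[:,1].round(3),"z",R[:,2].round(3)); return s,p,R
E
python3 - <<'E'
from h import *
s,p,R=rep()
c=cam("top")
B=onz(c,[(400+382/6,225+142/6),(400+515/6,225+520/6)],113)
d=B[0]-B[1]; print(B.round(0),B.mean(0),np.linalg.norm(d),np.degrees(np.arctan2(d[1],d[0])))
az=np.arctan2(d[1],d[0])
print("tool shift for world x,y,z 100:",(R.T*100).round(1).tolist())
E
```

```text
t 0.15 p [194.  594.  225.2] q [ 1.149  0.491  1.559  0.     1.092 -0.106] F [-0.  -0.   1.5] op 0.998
x [-0.    -0.001 -1.   ] y [-0.951  0.311  0.   ] z [ 0.311  0.951 -0.001]
[[ 508. -307.  113.]
 [ 358. -352.  113.]] [ 432.97474282 -329.61281704  113.        ] 156.72709118383267 16.637364612733613
tool shift for world x,y,z 100: [[-0.0, -0.1, -100.0], [-95.1, 31.1, 0.0], [31.1, 95.1, -0.1]]
```

```bash
cat >> h.py <<'E'
def plan(dW,turn,n):
    "rows for a world shift dW and a turn, in n rows; printed for hand entry"
    _,_,R=T(); st=np.array(dW)/n; 
    for i in range(n):
        Ri=R@Ro.from_euler("x",turn*i/n,degrees=True).as_matrix(); print((Ri.T@st).round(1).tolist(),round(turn/n,2))
E
python3 -c "
from h import *
plan([573,-365,225],145,17)"
```

```text
[-13.2, -38.7, -10.0] 8.53
[-13.2, -39.8, -4.1] 8.53
[-13.2, -39.9, 1.8] 8.53
[-13.2, -39.2, 7.7] 8.53
[-13.2, -37.6, 13.5] 8.53
[-13.2, -35.2, 18.9] 8.53
[-13.2, -32.0, 23.9] 8.53
[-13.2, -28.1, 28.4] 8.53
[-13.2, -23.6, 32.3] 8.53
[-13.2, -18.5, 35.4] 8.53
[-13.2, -13.1, 37.8] 8.53
[-13.2, -7.3, 39.3] 8.53
[-13.2, -1.4, 39.9] 8.53
[-13.2, 4.5, 39.7] 8.53
[-13.2, 10.3, 38.6] 8.53
[-13.2, 16.0, 36.6] 8.53
[-13.2, 21.2, 33.9] 8.53
```

Request:
{"op": "apply_moves", "data": {"increments": [[0, -13, -39, -10, 8.5], [0, -13, -40, -4, 8.5], [0, -13, -40, 2, 8.5], [0, -13, -39, 8, 8.5], [0, -13, -38, 13, 8.5], [0, -13, -35, 19, 8.5], [0, -13, -32, 24, 8.5], [0, -13, -28, 28, 8.5], [0, -13, -24, 32, 8.5], [0, -13, -18, 35, 8.5]]}}

```text
t: 1.2
eef_pos: [532.4, 379.0, 356.1]
tcp_rot: [-2.686, 1.571, -2.921]
ft_force: [-0.5, 0.6, -1.2]
opening: 1.003
```

Request:
{"op": "apply_moves", "data": {"increments": [[0, -13, -13, 38, 8.5], [0, -13, -7, 39, 8.5], [0, -13, -1, 40, 8.5], [0, -13, 5, 40, 8.5], [0, -13, 10, 39, 8.5], [0, -13, 16, 37, 8.5], [0, -13, 21, 34, 8.5]]}}

```text
t: 1.9
eef_pos: [770.1, 230.3, 447.2]
tcp_rot: [3.084, 1.571, 1.811]
ft_force: [0.5, 1.1, -0.6]
opening: 1.0
```

```bash
python3 -c "
from h import *
s,p,R=rep(); az=np.radians(16.6); print('out',(R.T@[np.cos(az),np.sin(az),0]).round(3))"
```

```text
t 1.9 p [770.1 230.3 447.2] q [0.209 0.739 0.539 0.    1.864 1.482] F [ 0.5  1.1 -0.6] op 1.0
x [-0.  0. -1.] y [0.956 0.293 0.   ] z [ 0.293 -0.956 -0.   ]
out [0.    1.    0.008]
```

Request:
{"op": "apply_moves", "data": {"increments": [[0, 0, 20, -35, 0], [0, 0, 35, -30, 0], [0, 0, 50, 0, 0], [0, 0, 50, 0, 0], [0, 0, 50, 0, 0], [0, 0, 50, 0, 0]]}}

```text
t: 2.5
eef_pos: [864.7, 308.5, 383.6]
tcp_rot: [1.615, 1.478, 0.348]
ft_force: [0.0, 0.1, -0.5]
opening: 1.0
```

```bash
python3 -c "
from h import *
rep()"
```

```text
t 2.5 p [864.7 308.5 383.6] q [0.269 1.043 0.049 0.008 1.957 1.539] F [ 0.   0.1 -0.5] op 1.0
x [ 0.087  0.032 -0.996] y [0.95  0.298 0.092] z [ 0.299 -0.954 -0.004]
```

Request:
{"op": "apply_moves", "data": {"increments": [[0, 0, 50, 0, 0], [0, 0, 50, 0, 0], [0, 0, 50, 0, 0], [0, 0, 50, 0, 0], [0, 0, 50, 0, 0]]}}

```text
t: 3.0
eef_pos: [924.8, 320.7, 336.5]
tcp_rot: [1.609, 1.338, 0.341]
ft_force: [0.1, 0.8, -0.3]
opening: 0.995
```

```bash
python3 -c "
from h import *
rep()"
```

```text
t 3.0 p [924.8 320.7 336.5] q [0.262 1.102 0.049 0.019 1.759 1.534] F [ 0.1  0.8 -0.3] op 0.995
x [ 0.218  0.077 -0.973] y [0.929 0.29  0.231] z [ 0.3   -0.954 -0.009]
```

Request:
{"op": "apply_moves", "data": {"increments": [[0, 0, 50, 0, 0], [0, 0, 50, 0, 0], [0, 0, 50, 0, 0], [0, 0, 50, 0, 0], [0, 0, 50, 0, 0], [0, 0, 50, 0, 0], [0, 0, 50, 0, 0], [0, 0, 50, 0, 0]]}}

```text
t: 3.8
eef_pos: [989.6, 332.5, 342.2]
tcp_rot: [1.602, 1.099, 0.334]
ft_force: [-0.6, 0.5, 0.7]
opening: 1.0
```

```bash
python3 -c "
from h import *
rep()"
```

```text
t 3.8 p [989.6 332.5 342.2] q [0.252 1.119 0.048 0.038 1.503 1.526] F [-0.6  0.5  0.7] op 1.0
x [ 0.43   0.149 -0.891] y [0.851 0.263 0.455] z [ 0.302 -0.953 -0.014]
```

Request:
{"op": "apply_moves", "data": {"increments": [[0, 0, 50, 0, 0], [0, 0, 50, 0, 0], [0, 0, 50, 0, 0], [0, 0, 50, 0, 0], [0, 0, 50, 0, 0], [0, 0, 50, 0, 0], [0, 0, 50, 0, 0], [0, 0, 50, 0, 0], [0, 0, 50, 0, 0], [0, 0, 50, 0, 0]]}}

```text
t: 4.8
eef_pos: [1020.4, 333.6, 455.1]
tcp_rot: [1.597, 0.81, 0.328]
ft_force: [0.9, 1.2, -0.5]
opening: 0.999
```

Request:
{"op": "apply_moves", "data": {"increments": [[0, 0, 50, 0, 0], [0, 0, 50, 0, 0], [0, 0, 50, 0, 0], [0, 0, 50, 0, 0], [0, 0, 50, 0, 0], [0, 0, 50, 0, 0], [0, 0, 50, 0, 0], [0, 0, 50, 0, 0]]}}

```text
t: 5.6
eef_pos: [1003.7, 322.3, 594.6]
tcp_rot: [1.594, 0.595, 0.324]
ft_force: [0.1, 0.4, -0.6]
opening: 1.001
```

```bash
python3 -c "
from h import *
rep()"
```

```text
t 5.6 p [1003.7  322.3  594.6] q [0.229 0.93  0.048 0.085 1.191 1.509] F [ 0.1  0.4 -0.6] op 1.001
x [ 0.785  0.263 -0.561] y [0.539 0.156 0.828] z [ 0.306 -0.952 -0.019]
```

```bash
cat > kin.py <<'E'
from h import *
from scipy.optimize import least_squares
def fk(P,q):
    h,a,L1,L2,d,off,e=P; s=Ro.from_euler
    R=s("z",q[0])*s("y",q[1]); p=np.array([0,0,h])+s("z",q[0]).apply([a,off,0])+R.apply([0,0,L1])
    R=R*s("y",q[2]); p=p+R.apply([e,0,L2]); R=R*s("z",q[3])*s("y",q[4]); p=p+R.apply([0,0,d])
    R=R*s("z",q[5])
    return p,R   # R z-axis = tool x
D=[([1.149,.491,1.559,0,1.092,-.106],[194,594,225.2]),([.209,.739,.539,0,1.864,1.482],[770.1,230.3,447.2]),([.269,1.043,.049,.008,1.957,1.539],[864.7,308.5,383.6]),([.262,1.102,.049,.019,1.759,1.534],[924.8,320.7,336.5]),([.252,1.119,.048,.038,1.503,1.526],[989.6,332.5,342.2]),([.229,.93,.048,.085,1.191,1.509],[1003.7,322.3,594.6])]
f=least_squares(lambda P:np.concatenate([fk(P,q)[0]-p for q,p in D]),[150,0,400,400,200,66,0]); P=f.x
lo=np.array([-3.1,-.84,.05,-1.13,.06,-2.69]);hi=np.array([3.1,2.19,2.79,4.28,2.93,2.69])
# tool frame from link frame: tool x = link z; find constant C from one pose
q0=D[5][0]; C=None
def ik(p,Rt,q0,C):
    g=lambda q:np.r_[(fk(P,q)[0]-p)/1000,((fk(P,q)[1]*C).inv()*Rt).as_rotvec()]
    r=least_squares(g,np.clip(q0,lo+.01,hi-.01),bounds=(lo,hi)); return r.x,np.linalg.norm(r.fun[:3])*1000,np.degrees(np.linalg.norm(r.fun[3:]))
E
python3 - <<'E'
from kin import *
print(P.round(1),np.abs(f.fun).max())
s,p,R=T(); q=s["joints"]; C=fk(P,q)[1].inv()*Ro.from_matrix(R); print(C.as_matrix().round(3).tolist())
az=np.radians(16.6)
def tool(al,phi,a=az):
    x=np.array([np.cos(a)*np.cos(al),np.sin(a)*np.cos(al),-np.sin(al)]); z=np.array([np.sin(a),-np.cos(a),0]); y=np.cross(z,x)
    return Ro.from_matrix(np.c_[x,y,z])*Ro.from_euler("x",phi,degrees=True)
ez=np.array([0,0,1.]); bx=np.array([np.cos(az),np.sin(az),0])
for al in (10,20,30,40):
  A=np.radians(al)
  for g in(-65,-45,-10):
    o=[]
    for nm,mid,phis in [("mat",[433,-330,104],[0]),("pan",[435,349,150],[0,-25]),("bin",[557,-50,230],[0,-60,-70])]:
      for ph in phis:
        # bar dir in rotated frame
        Rt=tool(A,ph); R0=tool(A,0); b=(Rt*R0.inv()).apply(bx)
        best=min((ik(np.array(mid)+b*g+8*Rt.as_matrix()[:,0],Rt,qq,C) for qq in ([0,.2,1.8,0,1,1.5],[-.7,0,2,.5,1,1.5],[.7,0,2,-.5,1,1.5])),key=lambda r:r[1]+20*r[2])
        o.append((nm,ph,round(best[1],0),round(best[2],0)))
    print(al,g,o)
E
```

```text
[1.967e+02 2.000e-01 5.865e+02 4.111e+02 2.606e+02 6.560e+01 4.340e+01] 0.5438487395660445
[[-0.0, -0.0, -1.0], [0.0, 1.0, -0.0], [1.0, -0.0, -0.0]]
10 -65 [('mat', 0, np.float64(0.0), np.float64(0.0)), ('pan', 0, np.float64(0.0), np.float64(0.0)), ('pan', -25, np.float64(0.0), np.float64(0.0)), ('bin', 0, np.float64(0.0), np.float64(0.0)), ('bin', -60, np.float64(0.0), np.float64(0.0)), ('bin', -70, np.float64(10.0), np.float64(0.0))]
10 -45 [('mat', 0, np.float64(0.0), np.float64(0.0)), ('pan', 0, np.float64(0.0), np.float64(0.0)), ('pan', -25, np.float64(0.0), np.float64(0.0)), ('bin', 0, np.float64(0.0), np.float64(0.0)), ('bin', -60, np.float64(0.0), np.float64(0.0)), ('bin', -70, np.float64(7.0), np.float64(0.0))]
10 -10 [('mat', 0, np.float64(0.0), np.float64(0.0)), ('pan', 0, np.float64(0.0), np.float64(0.0)), ('pan', -25, np.float64(0.0), np.float64(0.0)), ('bin', 0, np.float64(0.0), np.float64(0.0)), ('bin', -60, np.float64(0.0), np.float64(0.0)), ('bin', -70, np.float64(1.0), np.float64(0.0))]
20 -65 [('mat', 0, np.float64(0.0), np.float64(0.0)), ('pan', 0, np.float64(0.0)
[... 1843 characters left out ...]
p.float64(0.0)), ('bin', -60, np.float64(0.0), np.float64(0.0)), ('bin', -70, np.float64(0.0), np.float64(0.0))]
40 -45 [('mat', 0, np.float64(0.0), np.float64(0.0)), ('pan', 0, np.float64(165.0), np.float64(5.0)), ('pan', -25, np.float64(151.0), np.float64(5.0)), ('bin', 0, np.float64(0.0), np.float64(0.0)), ('bin', -60, np.float64(0.0), np.float64(0.0)), ('bin', -70, np.float64(0.0), np.float64(0.0))]
40 -10 [('mat', 0, np.float64(0.0), np.float64(0.0)), ('pan', 0, np.float64(157.0), np.float64(5.0)), ('pan', -25, np.float64(146.0), np.float64(5.0)), ('bin', 0, np.float64(0.0), np.float64(0.0)), ('bin', -60, np.float64(0.0), np.float64(0.0)), ('bin', -70, np.float64(0.0), np.float64(0.0))]
```

Request:
{"op": "apply_moves", "data": {"increments": [[0, 0, 50, 0, 0], [0, 0, 50, 0, 0], [0, 0, 50, 0, 0], [0, 0, 50, 0, 0], [0, 0, 50, 0, 0], [0, 0, 50, 0, 0]]}}

```text
t: 6.2
eef_pos: [966.4, 306.4, 712.2]
tcp_rot: [1.593, 0.442, 0.321]
ft_force: [0.3, 0.3, -0.5]
opening: 1.003
```

```bash
cat >> kin.py <<'E'
C=Ro.from_matrix([[0,0,-1],[0,1,0],[1,0,0]])
def path(wps,n=12):
    "continuation check: wps = list of (world TCP, turn deg relative to now)"
    s,p,R=T(); q=s["joints"]; R0=Ro.from_matrix(R); a=0
    for w,t in wps:
        for i in range(1,n+1):
            k=i/n; q2,e,r=ik(p+(np.array(w)-p)*k,R0*Ro.from_euler("x",a+(t-a)*k,degrees=True),q,C)
            if e>2 or r>.5 or np.abs(q2-q).max()>.5: print("trouble",w,round(k,2),round(e,1),round(r,1),(q2-q).round(2))
            q=q2
        p=np.array(w);a=t; print(np.round(w),t,"q",q.round(2),"margin",np.minimum(q-lo,hi-q).min().round(2))
E
python3 - <<'E'
from kin import *
s,p,R=rep(); x=R[:,0]; print("alpha",np.degrees(np.arcsin(-x[2])),"az",np.degrees(np.arctan2(x[1],x[0])))
bx=np.array([np.cos(np.radians(16.6)),np.sin(np.radians(16.6)),0])
G=lambda m:np.array(m)-27*bx+8*x
g=G([433,-330,104]); pre=g-110*x; up=pre+[0,0,60]
print("grasp",g.round(1),"pre",pre.round(1))
path([(up,0),(pre,0),(g,0),(g+[0,0,90],0),(G([435,349,220]),0),(G([435,349,150]),0),(G([435,349,150]),-26),(G([435,349,240]),0),(G([550,-50,260]),0),(G([550,-50,240]),-70)])
print((R.T@(up-p)).round(0))
E
```

```text
t 6.2 p [966.4 306.4 712.2] q [0.218 0.827 0.048 0.102 1.141 1.506] F [ 0.3  0.3 -0.5] op 1.003
x [ 0.858  0.285 -0.428] y [0.413 0.114 0.904] z [ 0.307 -0.952 -0.02 ]
alpha 25.348181989012012 az 18.395635005920784
grasp [ 414.  -335.4  100.6] pre [ 319.7 -366.8  147.7]
trouble [ 319.65593884 -366.80336551  207.6680346 ] 0.08 0.0 0.0 [-0.06 -0.28  0.67  0.11 -0.38 -0.14]
[ 320. -367.  208.] 0 q [-1.5   0.53  2.13  1.14  1.29 -1.06] margin 0.66
[ 320. -367.  148.] 0 q [-1.5   0.65  2.16  1.19  1.23 -1.21] margin 0.63
[ 414. -335.  101.] 0 q [-1.28  0.76  2.17  1.44  1.15 -1.32] margin 0.62
[ 414. -335.  191.] 0 q [-1.28  0.56  2.14  1.35  1.19 -1.08] margin 0.65
[416. 344. 217.] 0 q [ 0.75  0.42  2.41  3.67  0.85 -1.72] margin 0.38
[416. 344. 147.] 0 q [ 0.75  0.63  2.46  3.58  1.08 -1.57] margin 0.33
[416. 344. 147.] -26 q [ 0.75  0.63  2.46  3.58  1.08 -2.03] margin 0.33
[416. 344. 237.] 0 q [ 0.75  0.36  2.39  3.7   0.78 -1.77] margin 0.4
[531. -55. 257.] 0 q [-0.6   0.31  2.36  1.96  0.89 -1.07] margin 0.43
[531. -55. 237.] -70 q [-0.6   0.37  2.38  2.02  0.92 -2.38] margin 0.31
[-531. -800.  452.]
```

Request:
{"op": "apply_moves", "data": {"increments": [[0, -24, -36, 20, 0], [0, -24, -36, 20, 0], [0, -24, -36, 20, 0], [0, -24, -36, 20, 0], [0, -24, -36, 20, 0], [0, -24, -36, 20, 0], [0, -24, -36, 20, 0], [0, -24, -36, 20, 0], [0, -24, -36, 20, 0], [0, -24, -36, 20, 0]]}}

```text
t: 7.2
eef_pos: [722.1, 46.2, 522.3]
tcp_rot: [1.589, 0.443, 0.327]
ft_force: [0.4, -0.9, 0.6]
opening: 0.999
```

```bash
python3 - <<'E'
from kin import *
s,p,R=rep(); up=np.array([320,-367,208]); path([(up,0)]); print((R.T@(up-p)).round(0))
E
```

```text
t 7.2 p [722.1  46.2 522.3] q [-0.192  0.183  1.628  1.097  0.528  0.313] F [ 0.4 -0.9  0.6] op 0.999
x [ 0.856  0.291 -0.429] y [0.412 0.121 0.903] z [ 0.314 -0.949 -0.016]
[ 320 -367  208] 0 q [-1.5   0.53  2.13  1.14  1.3  -1.07] margin 0.66
[-329. -499.  271.]
```

Request:
{"op": "apply_moves", "data": {"increments": [[0, -23, -36, 19, 0], [0, -23, -36, 19, 0], [0, -23, -36, 19, 0], [0, -23, -36, 19, 0], [0, -23, -36, 19, 0], [0, -23, -36, 19, 0], [0, -23, -36, 19, 0], [0, -23, -36, 19, 0], [0, -23, -36, 19, 0], [0, -23, -36, 19, 0]]}}

```text
t: 8.2
eef_pos: [437.1, -244.6, 292.7]
tcp_rot: [1.588, 0.444, 0.327]
ft_force: [0.2, -0.6, -0.2]
opening: 1.003
```

Request:
{"op": "apply_moves", "data": {"increments": [[0, -24, -35, 20, 0], [0, -24, -35, 20, 0], [0, -24, -35, 20, 0], [0, -16, -20, 12, 0], [0, 0, 0, 0, 0]]}}

```text
t: 8.7
eef_pos: [332.5, -355.4, 215.4]
tcp_rot: [1.59, 0.446, 0.325]
ft_force: [0.7, 0.5, -0.1]
opening: 1.004
```

```bash
python3 - <<'E'
from kin import *
s,p,R=rep(); x=R[:,0];print("alpha",np.degrees(np.arcsin(-x[2])),"az",np.degrees(np.arctan2(x[1],x[0])))
c=cam("top"); save(c,"top2.png",(390,210,550,370),5)
g=np.array([414,-335.4,100.6]); print((R.T@(g-p)).round(0))
E
```

```text
t 8.7 p [ 332.5 -355.4  215.4] q [-1.471  0.504  2.146  1.162  1.282 -1.051] F [ 0.7  0.5 -0.1] op 1.004
x [ 0.855  0.288 -0.431] y [0.415 0.119 0.902] z [ 0.311 -0.95  -0.018]
alpha 25.541882140928884 az 18.60657237987937
[125. -67.   8.]
```

View pics/top2.png

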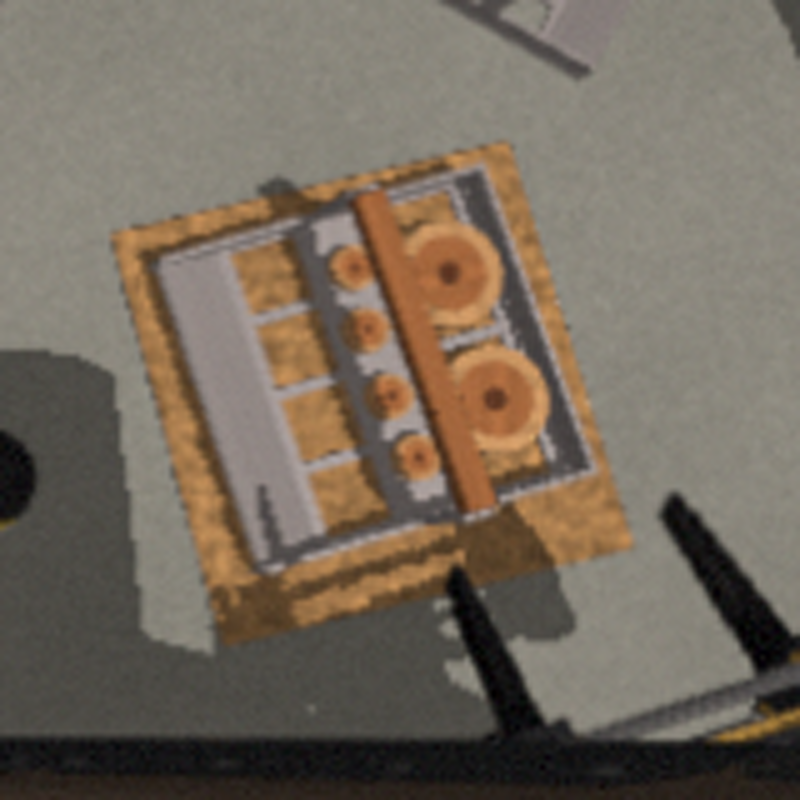

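The view shows the bar from (464,249) to (486,312) full-frame, unchanged, with the open fingers behind its near end straddling the bar line. I approach along the tool axis.

Request:
{"op": "apply_moves", "data": {"increments": [[0, 0, -34, 4, 0], [0, 0, -33, 4, 0], [0, 30, 0, 0, 0], [0, 35, 0, 0, 0], [0, 35, 0, 0, 0], [0, 25, 0, 0, 0], [0, 0, 0, 0, 0]]}}

```text
t: 9.45
eef_pos: [418.1, -329.3, 102.1]
tcp_rot: [1.591, 0.445, 0.333]
ft_force: [-0.2, 0.2, 0.4]
opening: 1.0
```

```bash
python3 - <<'E'
from h import *
s,p,R=rep(); g=np.array([414,-335.4,100.6]); print((R.T@(g-p)).round(1))
E
```

```text
t 9.45 p [ 418.1 -329.3  102.1] q [-1.269  0.752  2.175  1.439  1.143 -1.315] F [-0.2  0.2  0.4] op 1.0
x [ 0.853  0.295 -0.431] y [0.413 0.122 0.902] z [ 0.319 -0.948 -0.018]
[-4.6 -3.8  4.5]
```

Request:
{"op": "apply_moves", "data": {"increments": [[0, -5, -4, 4.5, 0], [0, 0, 0, 0, 0], [0.7, 0, 0, 0, 0], [0.8, 0, 0, 0, 0], [1, 0, 0, 0, 0], [1, 0, 0, 0, 0], [1, 0, 0, 0, 0]]}}

```text
t: 10.15
eef_pos: [411.3, -338.1, 100.6]
tcp_rot: [1.59, 0.445, 0.329]
ft_force: [0.4, 0.2, -1.0]
opening: 0.635
```

```bash
python3 - <<'E'
from h import *
s,p,R=rep(); c=cam("top"); save(c,"top3.png",(390,210,550,370),4)
E
```

```text
t 10.15 p [ 411.3 -338.1  100.6] q [-1.289  0.757  2.166  1.422  1.147 -1.31 ] F [ 0.4  0.2 -1. ] op 0.635
x [ 0.854  0.291 -0.43 ] y [0.414 0.12  0.902] z [ 0.315 -0.949 -0.018]
```

View pics/top3.png

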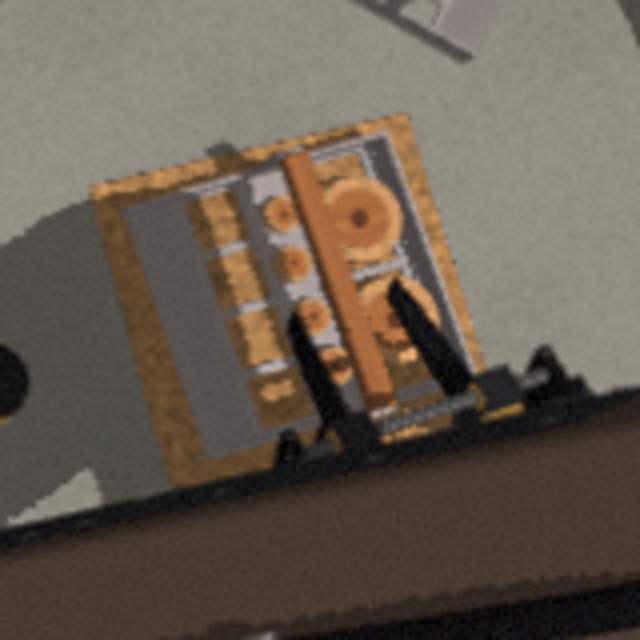

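Fingers straddle the bar nicely (tips at about (463,288) and (489,279)) and are still closing.

Request:
{"op": "apply_moves", "data": {"increments": [[1, 0, 0, 0, 0], [1, 0, 0, 0, 0], [1, 0, 0, 0, 0], [1, 0, 0, 0, 0], [1, 0, 0, 0, 0], [1, 0, 0, 0, 0], [1, 0, 0, 0, 0]]}}

```text
t: 10.9
eef_pos: [411.4, -338.0, 100.6]
tcp_rot: [1.59, 0.445, 0.329]
ft_force: [0.8, 0.5, 0.5]
opening: 0.17
```

```bash
python3 -c "
from h import *
s,p,R=rep(); print((R.T@[0,0,100]).round(1))"
```

```text
t 10.9 p [ 411.4 -338.   100.6] q [-1.289  0.757  2.166  1.422  1.147 -1.311] F [0.8 0.5 0.5] op 0.17
x [ 0.854  0.292 -0.43 ] y [0.414 0.121 0.902] z [ 0.315 -0.949 -0.017]
[-43.   90.2  -1.7]
```

Request:
{"op": "apply_moves", "data": {"increments": [[1, 0, 0, 0, 0], [1, -2, 4.5, 0, 0], [1, -4, 9, 0, 0], [1, -7, 13.5, 0, 0], [1, -8.5, 18, 0, 0], [1, -8.5, 18, 0, 0], [1, -8.5, 18, 0, 0], [1, -8.5, 18, 0, 0], [1, -6, 13, 0, 0], [1, -4, 7, 0, 0]]}}

```text
t: 11.9
eef_pos: [411.8, -340.0, 233.9]
tcp_rot: [1.589, 0.446, 0.329]
ft_force: [0.3, -0.5, -4.7]
opening: 0.167
```

```bash
python3 - <<'E'
from kin import *
s,p,R=rep(); print(s["moment"])
c=cam("scene"); save(c,"sc4.png",(100,150,330,320),3)
bx=np.array([np.cos(np.radians(16.6)),np.sin(np.radians(16.6)),0]);x=R[:,0]
G=lambda m:np.array(m)-29*bx+8*x
a=p+[110,300,20]; pan=G([435,349,230])
path([(a,0),(pan,0)])
print("a",a,(R.T@(a-p)).round(0),"pan",pan.round(0),(R.T@(pan-a)).round(0))
E
```

```text
t 11.9 p [ 411.8 -340.   233.9] q [-1.289  0.479  2.103  1.285  1.221 -0.953] F [ 0.3 -0.5 -4.7] op 0.167
x [ 0.854  0.291 -0.431] y [0.414 0.122 0.902] z [ 0.315 -0.949 -0.016]
[-0.41412174  1.40276447  0.01853696]
[522. -40. 254.] 0 q [-0.58  0.31  2.39  1.99  0.89 -1.1 ] margin 0.4
[414. 343. 227.] 0 q [ 0.75  0.39  2.4   3.67  0.81 -1.75] margin 0.39
a [521.76265017 -40.02360509 253.94894531] [ 173.  100. -250.] pan [414. 343. 227.] [  31.  -23. -397.]
```

View pics/sc4.png

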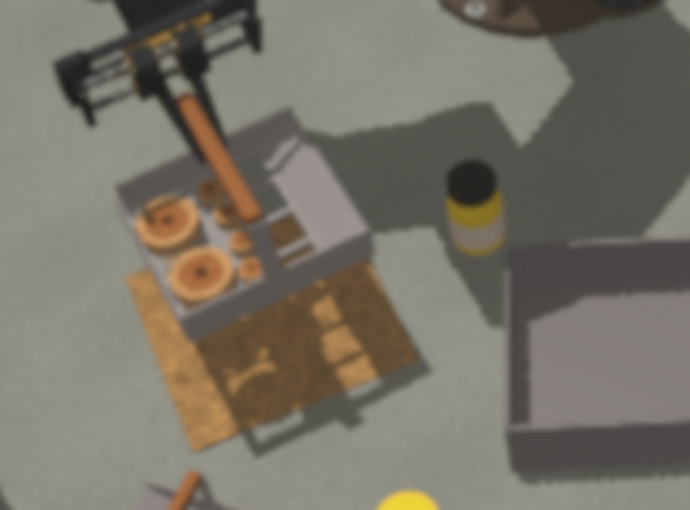

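The basket hangs level with all six wheels in place. I carry it in an arc over the bin to the pan.

Request:
{"op": "apply_moves", "data": {"increments": [[1, 4, 2.5, -6, 0], [1, 9, 5, -12.5, 0], [1, 13, 7.5, -19, 0], [1, 16, 9.5, -23.5, 0], [1, 16, 9.5, -23.5, 0], [1, 16, 9.5, -23.5, 0], [1, 16, 9.5, -23.5, 0], [1, 16, 9.5, -23.5, 0], [1, 16, 9.5, -23.5, 0], [1, 16, 9, -24, 0]]}}

```text
t: 12.95
eef_pos: [499.0, -95.8, 248.9]
tcp_rot: [1.593, 0.447, 0.33]
ft_force: [1.2, -0.5, -3.6]
opening: 0.166
```

Request:
{"op": "apply_moves", "data": {"increments": [[1, 14, 7, -25, 0], [1, 12, 5, -27, 0], [1, 9, 3, -28, 0], [1, 6, 1, -29, 0], [1, 4, 0, -30, 0], [1, 2, -2, -30, 0], [1, 2, -2, -30, 0], [1, 2, -2, -30, 0], [1, 2, -2, -30, 0], [1, 2, -2, -30, 0]]}}

```text
t: 13.95
eef_pos: [455.7, 193.9, 235.1]
tcp_rot: [1.59, 0.45, 0.329]
ft_force: [0.3, -0.0, -3.4]
opening: 0.165
```

```bash
python3 - <<'E'
from kin import *
s,p,R=rep(); 
bx=np.array([np.cos(np.radians(16.6)),np.sin(np.radians(16.6)),0]);x=R[:,0]
pan=np.array([435,349,230])-29*bx+8*x
print("al",np.degrees(np.arcsin(-x[2])),"pan",pan.round(0),(R.T@(pan-p)).round(0))
path([(pan,0)])
E
```

```text
t 13.95 p [455.7 193.9 235.1] q [ 0.213  0.312  2.548  3.002  0.841 -1.508] F [ 0.3 -0.  -3.4] op 0.165
x [ 0.852  0.291 -0.435] y [0.418 0.122 0.9  ] z [ 0.315 -0.949 -0.018]
al 25.76077902954226 pan [414. 343. 227.] [  12.   -7. -155.]
[414. 343. 227.] 0 q [ 0.75  0.38  2.4   3.67  0.8  -1.75] margin 0.39
```

Request:
{"op": "apply_moves", "data": {"increments": [[1, 2, -1, -28, 0], [1, 2, -1, -28, 0], [1, 2, -1, -26, 0], [1, 2, -1, -23, 0], [1, 2, -1, -19, 0], [1, 1, -1, -14, 0], [1, 1, -1, -10, 0], [1, 0, 0, -6, 0]]}}

```text
t: 14.75
eef_pos: [414.9, 341.9, 226.3]
tcp_rot: [1.589, 0.449, 0.33]
ft_force: [1.0, -1.0, -3.9]
opening: 0.168
```

Request:
{"op": "apply_moves", "data": {"increments": [[1, 3, -7, 0, 0], [1, 6, -14, 0, 0], [1, 8, -17, 0, 0], [1, 8, -17, 0, 0], [1, 5, -11, 0, 0], [1, 2, -4, 0, 0], [1, 0, 0, 0, 0]]}}

```text
t: 15.45
eef_pos: [415.0, 342.0, 149.8]
tcp_rot: [1.589, 0.447, 0.328]
ft_force: [-0.3, 0.2, -4.6]
opening: 0.164
```

```bash
python3 - <<'E'
from kin import *
s,p,R=rep(); c=cam("top"); save(c,"top5.png",(110,200,290,350),4)
print(np.degrees(np.arcsin(-R[2,0]))); path([(p,-28)])
E
```

```text
t 15.45 p [415.  342.  149.8] q [ 0.743  0.616  2.463  3.57   1.067 -1.581] F [-0.3  0.2 -4.6] op 0.164
x [ 0.854  0.291 -0.433] y [0.415 0.122 0.901] z [ 0.315 -0.949 -0.017]
25.62798070185598
[415. 342. 150.] -28 q [ 0.74  0.62  2.46  3.57  1.07 -2.07] margin 0.33
```

View pics/top5.png

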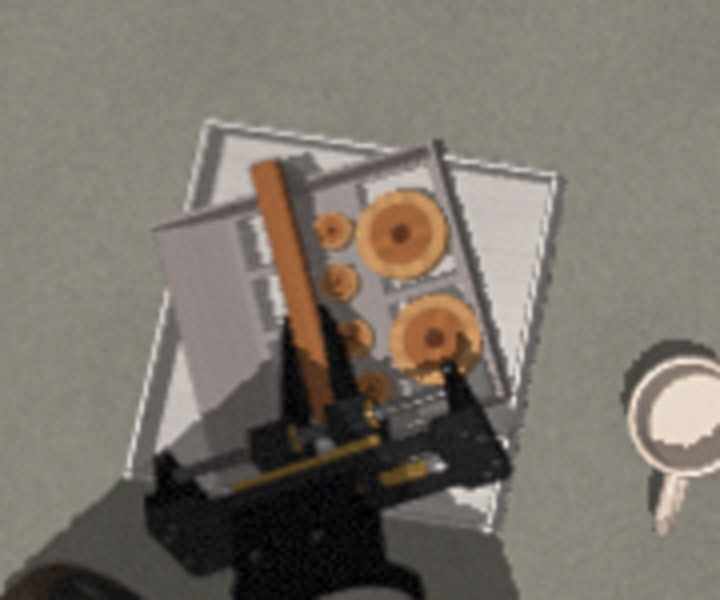

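The basket sits within the pan outline with all six wheels in it: small at about (193–203, 257–296), large at (210,258) and (218,284). I tilt the spout down by about 22°.

Request:
{"op": "apply_moves", "data": {"increments": [[1, 0, 0, 0, -2], [1, 0, 0, 0, -3], [1, 0, 0, 0, -4], [1, 0, 0, 0, -4], [1, 0, 0, 0, -4], [1, 0, 0, 0, -4], [1, 0, 0, 0, -3], [1, 0, 0, 0, 0], [1, 0, 0, 0, 0], [1, 0, 0, 0, 0]]}}

```text
t: 16.5
eef_pos: [415.1, 342.5, 151.3]
tcp_rot: [1.173, 0.444, 0.329]
ft_force: [0.3, 0.1, -3.5]
opening: 0.171
```

```bash
python3 - <<'E'
from h import *
s,p,R=rep(); print("tilt",np.degrees(np.arcsin(-R[2,2]))); c=cam("top"); save(c,"top6.png",(110,200,290,350),4)
E
```

```text
t 16.5 p [415.1 342.5 151.3] q [ 0.744  0.614  2.462  3.57   1.067 -1.999] F [ 0.3  0.1 -3.5] op 0.171
x [ 0.854  0.292 -0.43 ] y [0.25  0.495 0.832] z [ 0.456 -0.819  0.35 ]
tilt -20.47416003118437
```

View pics/top6.png

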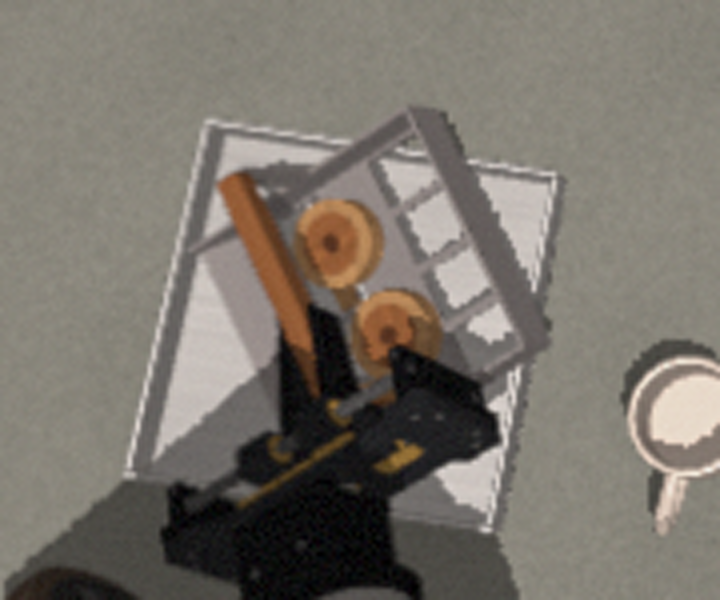

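The large wheels have slid forward to about (194,260) and (207,284). Some small ones are hidden or still inside, so I shake along the spout direction.

Request:
{"op": "apply_moves", "data": {"increments": [[1, 0, 0, 0, -2], [1, 0, 0, -15, 0], [1, 0, 0, 15, 0], [1, 0, 0, 15, 0], [1, 0, 0, -15, 0], [1, 0, 0, -15, 0], [1, 0, 0, 15, 0], [1, 0, 0, 0, 0], [1, 0, 0, 0, 0], [1, 0, 0, 0, 0]]}}

```text
t: 17.55
eef_pos: [415.2, 342.6, 150.9]
tcp_rot: [1.137, 0.445, 0.329]
ft_force: [-0.3, 0.3, -4.5]
opening: 0.167
```

```bash
python3 - <<'E'
from h import *
s,p,R=rep(); print("tilt",np.degrees(np.arcsin(-R[2,2]))); c=cam("top"); d=cam("scene")
save(c,"a.png",(110,200,290,350),3); save(d,"b.png",(360,150,500,280),3)
a=cv2.imread("pics/a.png");b=cv2.imread("pics/b.png"); b=cv2.copyMakeBorder(b,0,a.shape[0]-b.shape[0],0,0,cv2.BORDER_CONSTANT) if b.shape[0]<a.shape[0] else b[:a.shape[0]]
m=np.hstack([a,b])
print(m.shape); cv2.imwrite("pics/m7.png",cv2.resize(m,(800,int(m.shape[0]*800/m.shape[1]))))
E
```

```text
t 17.55 p [415.2 342.6 150.9] q [ 0.744  0.615  2.462  3.571  1.067 -2.035] F [-0.3  0.3 -4.5] op 0.167
x [ 0.854  0.291 -0.43 ] y [0.234 0.524 0.819] z [ 0.464 -0.8    0.38 ]
tilt -22.30626389866172
(450, 960, 3)
```

View pics/m7.png

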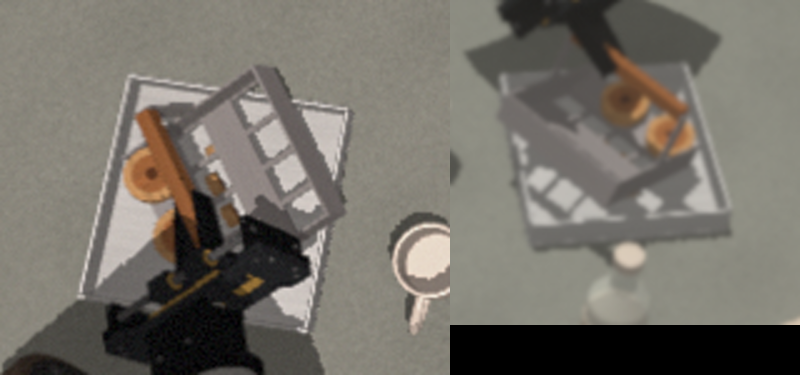

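Request:
{"op": "apply_moves", "data": {"increments": [[1, 0, 0, 0, 3], [1, 0, 0, 0, 4], [1, 0, 0, 0, 4], [1, 0, 0, 0, 4], [1, 0, 0, 0, 4], [1, 0, 0, 0, 4], [1, -4, 8, 0, 3], [1, -8, 16, 2, 0], [1, -9, 18, 6, 0], [1, -9, 18, 10, 0]]}}

```text
t: 18.65
eef_pos: [419.6, 324.5, 218.0]
tcp_rot: [1.59, 0.446, 0.33]
ft_force: [0.1, 0.3, -4.3]
opening: 0.165
```

Request:
{"op": "apply_moves", "data": {"increments": [[1, -9, 18, 14, 0], [1, -6, 12, 14, 0], [1, -3, 6, 14, 0], [1, 0, 0, 10, 0], [1, 0, 0, 5, 0]]}}

```text
t: 19.15
eef_pos: [437.3, 268.5, 257.1]
tcp_rot: [1.59, 0.445, 0.328]
ft_force: [0.4, 0.4, -4.6]
opening: 0.166
```

```bash
python3 - <<'E'
from h import *
s,p,R=rep(); print("tilt",np.degrees(np.arcsin(-R[2,2]))); c=cam("top"); d=cam("scene")
save(c,"a.png",(110,200,290,350),3); save(d,"b.png",(350,140,500,265),3.6)
a=cv2.imread("pics/a.png");b=cv2.imread("pics/b.png")
m=np.hstack([a,b[:450]]); cv2.imwrite("pics/m8.png",cv2.resize(m,(800,int(m.shape[0]*800/m.shape[1]))))
E
```

```text
t 19.15 p [437.3 268.5 257.1] q [ 0.501  0.266  2.461  3.38   0.72  -1.657] F [ 0.4  0.4 -4.6] op 0.166
x [ 0.855  0.291 -0.43 ] y [0.414 0.12  0.903] z [ 0.314 -0.949 -0.018]
tilt 1.0179126982261502
```

View pics/m8.png

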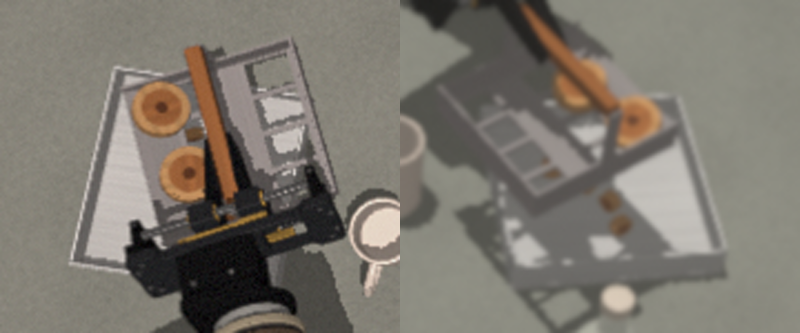

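Two small wheels are clearly in the pan, and others are seen through the openings. I raise the basket and move it towards the box, which exposes the pan for a count.

```bash
python3 - <<'E'
from kin import *
s,p,R=T(); R0=Ro.from_matrix(R); az=np.radians(18); Rb0=Ro.from_euler("z",az)
for ph in (-60,-66,-72):
    Q=R0*Ro.from_euler("x",ph,degrees=True); W=Q*R0.inv(); Rb=W*Rb0
    gm=-8*Q.as_matrix()[:,0]+Rb.apply([29,0,0])   # bar mid rel TCP
    lip=gm+Rb.apply([0,90,-77]); sp=Rb.apply([0,1,0]); 
    ends=[(gm+Rb.apply([e,90,-77])).round(0) for e in(-83,83)]
    print(ph,"pitch",np.degrees(np.arcsin(-sp[2])).round(1),"lip",lip.round(0),"mid",gm.round(0),"spdir az",np.degrees(np.arctan2(sp[1],sp[0])).round(0),"ends",ends)
h=np.array(sp[:2])/np.linalg.norm(sp[:2])
tgt=np.array([557-30*h[0],-24-30*h[1],108]); t=tgt-lip; print("TCP at tip",t.round(0))
b=t+[0,0,35]; path([(p+[60,-90,30],0),(b,0),(t,-72)]); print((R.T@(b-p)).round(0))
E
```

```text
-60 pitch 51.6 lip [   3.   -3. -118.] mid [15. 16. -2.] spdir az 144.0 ends [array([ -59.,  -56., -103.]), array([  65.,   50., -133.])]
-66 pitch 55.8 lip [   7.  -14. -117.] mid [14. 17. -3.] spdir az 152.0 ends [array([-53., -68., -99.]), array([  67.,   41., -135.])]
-72 pitch 59.5 lip [  11.  -24. -115.] mid [13. 17. -4.] spdir az 160.0 ends [array([-47., -79., -94.]), array([  69.,   32., -137.])]
TCP at tip [574. -10. 223.]
[497. 179. 287.] 0 q [ 0.13  0.19  2.41  2.83  0.6  -1.37] margin 0.38
[574. -10. 258.] 0 q [-0.42  0.34  2.3   2.11  0.8  -1.07] margin 0.49
[574. -10. 223.] -72 q [-0.42  0.42  2.33  2.2   0.86 -2.46] margin 0.23
[ 35.  24. 308.]
```

Request:
{"op": "apply_moves", "data": {"increments": [[1, 1, 1, 10, 0], [1, 1, 1, 20, 0], [1, 2, 2, 30, 0], [1, 2, 2, 32, 0], [1, 2, 2, 32, 0], [1, 2, 2, 32, 0], [1, 2, 2, 32, 0], [1, 2, 2, 32, 0], [1, 2, 2, 32, 0], [1, 1, 1, 25, 0]]}}

```text
t: 20.25
eef_pos: [547.0, 12.1, 259.8]
tcp_rot: [1.59, 0.445, 0.329]
ft_force: [0.3, 0.3, -3.8]
opening: 0.167
```

Request:
{"op": "apply_moves", "data": {"increments": [[1, 1, 1, 15, 0], [1, 0, 0, 9, 0], [1, 0, 0, 0, 0]]}}

```text
t: 20.55
eef_pos: [555.3, -9.2, 259.7]
tcp_rot: [1.591, 0.445, 0.329]
ft_force: [0.1, 0.7, -3.7]
opening: 0.169
```

```bash
python3 - <<'E'
from kin import *
s,p,R=rep(); c=cam("top"); d=cam("scene")
for cc in (c,d):
    h=cv2.cvtColor(cc["pixels"],cv2.COLOR_RGB2HSV); m=((h[...,0]<22)&(h[...,1]>90)&(h[...,2]>40)).astype(np.uint8)
    n,l,st,ce=cv2.connectedComponentsWithStats(m)
    for i in range(1,n):
        if st[i,4]>12:
            w=onz(cc,[ce[i]],10)[0]
            if 290<w[0]<580 and 200<w[1]<500: print(ce[i].round(1),st[i,4],w.round(0))
a=c["pixels"][200:350,110:290];save(c,"a.png",(110,200,290,350),2.4); save(c,"b.png",(290,160,470,310),2.4)
cv2.imwrite("pics/m9.png",np.hstack([cv2.imread("pics/a.png"),cv2.imread("pics/b.png")])[:, :800])
t=np.array([555,-12,223]); path([(t,-72)]); print((R.T@(t-p)).round(0))
E
```

```text
t 20.55 p [555.3  -9.2 259.7] q [-0.444  0.314  2.337  2.098  0.817 -1.083] F [ 0.1  0.7 -3.7] op 0.169
x [ 0.854  0.291 -0.431] y [0.414 0.12  0.902] z [ 0.315 -0.949 -0.018]
[196.5 260. ] 38 [489. 363.  10.]
[195.8 273.4] 39 [454. 363.  10.]
[201.8 285.7] 41 [422. 345.  10.]
[212.1 299.6] 63 [387. 317.  10.]
[235.1 321.7] 14 [332. 255.  10.]
[406.6 202.4] 30 [386. 319.  10.]
[419.2 207.8] 21 [415. 349.  10.]
[428.8 214.7] 23 [446. 368.  10.]
[432.  223.5] 26 [480. 365.  10.]
[555 -12 223] -72 q [-0.45  0.41  2.37  2.18  0.89 -2.48] margin 0.21
[ 15. -34.   3.]
```

All four small wheels are in the pan, and both views agree: about (388,318), (418,347), (450,365) and (485,364) mm. I lower and tip over the box.

Request:
{"op": "apply_moves", "data": {"increments": [[1, 4, -9, 1, 0], [1, 6, -14, 1, 0], [1, 5, -11, 1, -2], [1, 0, 0, 0, -5], [1, 0, 0, 0, -7], [1, 0, 0, 0, -7], [1, 0, 0, 0, -7], [1, 0, 0, 0, -7], [1, 0, 0, 0, -6], [1, 0, 0, 0, -4]]}}

```text
t: 21.65
eef_pos: [554.3, -10.2, 222.9]
tcp_rot: [0.801, 0.445, 0.33]
ft_force: [-0.4, 1.1, -5.1]
opening: 0.166
```

Request:
{"op": "apply_moves", "data": {"increments": [[1, 0, 0, 0, -3], [1, 0, 0, 0, -3], [1, 0, 0, 0, -3], [1, 0, 0, 0, -3], [1, 0, 0, 0, -3], [1, 0, 0, 0, -3], [1, 0, 0, 0, -3], [1, 0, 0, 0, -3], [1, 0, 0, 0, 0], [1, 0, 0, 0, 0]]}}

```text
t: 22.65
eef_pos: [554.5, -10.7, 222.9]
tcp_rot: [0.388, 0.445, 0.33]
ft_force: [0.2, -0.8, -3.9]
opening: 0.168
```

```bash
python3 - <<'E'
from kin import *
s,p,R=rep(); c=cam("top"); d=cam("scene")
save(c,"a.png",(280,150,430,300),2.6); save(d,"b.png",(230,170,380,320),2.6)
cv2.imwrite("pics/m10.png",np.hstack([cv2.imread("pics/a.png"),cv2.imread("pics/b.png")]))
E
```

```text
t 22.65 p [554.5 -10.7 222.9] q [-0.45   0.408  2.376  2.188  0.892 -2.432] F [ 0.2 -0.8 -3.9] op 0.168
x [ 0.854  0.292 -0.43 ] y [-0.146  0.929  0.341] z [ 0.499 -0.229  0.836]
```

View pics/m10.png

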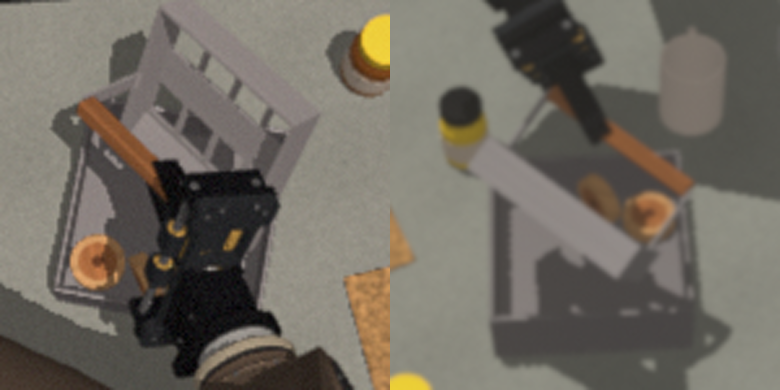

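The top view shows one wheel at (317,251) full-frame near the box's near-left corner and another partly hidden beside the gripper. The scene view shows both inside the walls, at about (330,253) and (311,245). I level the basket, lift it away and measure.

Request:
{"op": "apply_moves", "data": {"increments": [[1, -9, 7, 17, 3], [1, -9, 7, 17, 6], [1, 0, 0, 0, 8], [1, 0, 0, 0, 8], [1, 0, 0, 0, 8], [1, 0, 0, 0, 8], [1, 0, 0, 0, 8], [1, 0, 0, 0, 8], [1, 0, 0, 0, 7], [1, 0, 0, 0, 4]]}}

```text
t: 23.75
eef_pos: [554.4, -12.2, 263.8]
tcp_rot: [1.579, 0.445, 0.329]
ft_force: [-0.9, 0.1, -3.8]
opening: 0.162
```

```bash
python3 - <<'E'
from kin import *
s,p,R=rep(); x=R[:,0]
# go back over the mat: same TCP as the grasp
g=np.array([411.4,-338,100.6]); up=g+[0,0,130]
path([(up,0),(g,0)]); print((R.T@(up-p)).round(0))
E
```

```text
t 23.75 p [554.4 -12.2 263.8] q [-0.454  0.304  2.333  2.076  0.814 -1.075] F [-0.9  0.1 -3.8] op 0.162
x [ 0.854  0.292 -0.43 ] y [0.41  0.132 0.903] z [ 0.32  -0.947 -0.007]
[ 411. -338.  231.] 0 q [-1.29  0.48  2.11  1.29  1.22 -0.97] margin 0.68
[ 411. -338.  101.] 0 q [-1.29  0.76  2.16  1.42  1.15 -1.32] margin 0.63
[-203. -131.  263.]
```

Request:
{"op": "apply_moves", "data": {"increments": [[1, -12, -7, 15, 0.6], [1, -20, -13, 26, 0], [1, -23, -15, 30, 0], [1, -23, -15, 30, 0], [1, -23, -15, 30, 0], [1, -23, -15, 30, 0], [1, -23, -15, 30, 0], [1, -23, -15, 30, 0], [1, -18, -12, 23, 0], [1, -10, -6, 13, 0]]}}

```text
t: 24.75
eef_pos: [413.6, -332.4, 230.4]
tcp_rot: [1.584, 0.445, 0.327]
ft_force: [-0.2, 0.6, -3.1]
opening: 0.174
```

```bash
cat > chk.py <<'E'
from kin import *
s,p,R=rep(); c=cam("top"); d=cam("scene")
for nm,cc in (("top",c),("scene",d)):
    h=cv2.cvtColor(cc["pixels"],cv2.COLOR_RGB2HSV); m=((h[...,0]<22)&(h[...,1]>90)&(h[...,2]>40)).astype(np.uint8)
    n,l,st,ce=cv2.connectedComponentsWithStats(m)
    for i in range(1,n):
        if st[i,4]>12:
            w=onz(cc,[ce[i]],15)[0]
            if 290<w[0]<700 and -150<w[1]<500: print(nm,ce[i].round(1),st[i,:5],w.round(0))
g=np.array([411.4,-338,100.6]); print("to grasp",(R.T@(g-p)).round(1),"to above",(R.T@(g+[0,0,60]-p)).round(1))
E
python3 - <<'E'
from chk import *
save(c,"a.png",(290,160,410,300),2.6); save(d,"b.png",(140,200,370,340),2)
a=cv2.imread("pics/a.png");b=cv2.imread("pics/b.png")
H=max(a.shape[0],b.shape[0]); P_=lambda i:cv2.copyMakeBorder(i,0,H-i.shape[0],0,0,cv2.BORDER_CONSTANT)
cv2.imwrite("pics/m11.png",np.hstack([P_(a),P_(b)]))
E
```

```text
t 24.75 p [ 413.6 -332.4  230.4] q [-1.281  0.48   2.121  1.3    1.211 -0.976] F [-0.2  0.6 -3.1] op 0.174
x [ 0.855  0.29  -0.431] y [0.412 0.126 0.902] z [ 0.316 -0.949 -0.011]
top [322.7 252.3] [307 240  36  27 517] [512.  34.  15.]
top [196.5 260. ] [193 258   8   5  38] [489. 362.  15.]
top [195.8 273.4] [193 269   7   9  39] [454. 361.  15.]
top [201.8 285.7] [199 282   7   9  41] [422. 344.  15.]
top [212.  299.4] [208 296   9   8  61] [387. 316.  15.]
scene [406.5 202.2] [404 200   6   6  28] [389. 317.  15.]
scene [419.2 207.7] [417 205   5   6  20] [418. 347.  15.]
scene [428.8 214.7] [427 212   5   6  23] [450. 365.  15.]
scene [432.1 223.5] [430 221   6   6  27] [484. 364.  15.]
scene [310.1 245.6] [303 236  15  20 204] [479.   5.  15.]
scene [329.2 252.6] [319 244  21  19 310] [515.  51.  15.]
to grasp [  52.4 -118.7    6.1] to above [ 26.6 -64.6   5.4]
```

```bash
python3 - <<'E'
from chk import *
for a,b in [((317,251),(329.2,252.6)),((336,257),(310.1,245.6)),((338,258),(310.1,245.6))]:
    o1,d1=ray(c,[a]);o2,d2=ray(d,[b]);A=np.c_[d1[0],-d2[0]];k=np.linalg.lstsq(A,o2-o1,rcond=None)[0]
    P1=o1+k[0]*d1[0];P2=o2+k[1]*d2[0];m=(P1+P2)/2;r=m[:2]-[557,-24]
    print(m.round(0),"gap",np.linalg.norm(P1-P2).round(1),"bin uv",(r@[.987,-.162]).round(0),(r@[.156,.988]).round(0))
E
```

```text
t 24.85 p [ 414.  -331.9  230.5] q [-1.279  0.479  2.122  1.302  1.21  -0.977] F [ 0.8  0.1 -3.7] op 0.165
x [ 0.855  0.29  -0.43 ] y [0.412 0.126 0.903] z [ 0.316 -0.949 -0.011]
top [322.7 252.3] [307 240  36  27 516] [512.  34.  15.]
top [196.5 260. ] [193 258   8   5  38] [489. 362.  15.]
top [195.8 273.4] [193 269   7   9  40] [454. 361.  15.]
top [201.8 285.7] [199 282   7   9  41] [422. 344.  15.]
top [212.1 299.6] [208 296   9   9  63] [387. 316.  15.]
scene [406.5 202.2] [404 200   6   6  28] [389. 317.  15.]
scene [419.2 207.8] [417 206   5   5  19] [419. 347.  15.]
scene [428.8 214.7] [427 212   5   6  23] [450. 365.  15.]
scene [432.  223.4] [430 221   5   6  25] [483. 363.  15.]
scene [310.1 245.6] [303 236  15  20 205] [479.   5.  15.]
scene [329.2 252.6] [319 244  21  19 310] [515.  51.  15.]
to grasp [  51.9 -119.1    6.4] to above [ 26.1 -64.9   5.8]
[515.  50.  15.] gap 1.5 bin uv -53.0 66.0
[496.   1.  38.] gap 1.6 bin uv -64.0 15.0
[494.  -2.  37.] gap 7.2 bin uv -65.0 12.0
```

View pics/m11.png

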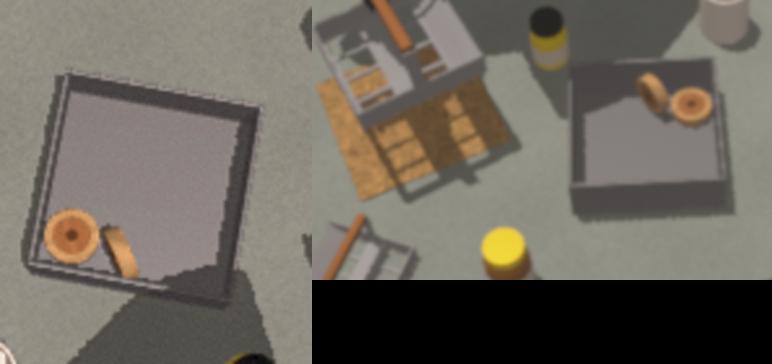

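Both large wheels are in the box: one flat (z about 15 mm), one standing on edge (z about 37 mm), and the basket is empty. I set it down on the mat.

Request:
{"op": "apply_moves", "data": {"increments": [[1, 5, -10, 3, 0], [1, 8, -18, 3, 0], [1, 9, -20, 0.5, 0], [1, 9, -20, 0, 0], [1, 8, -20, 0, 0], [1, 6, -14, 0, 0], [1, 4, -9, 0, 0], [1, 0, 0, 0, 0]]}}

```text
t: 25.75
eef_pos: [413.0, -335.3, 108.2]
tcp_rot: [1.586, 0.445, 0.331]
ft_force: [-0.4, 0.3, -3.0]
opening: 0.172
```

```bash
python3 - <<'E'
from h import *
s,p,R=rep();g=np.array([411.4,-338,100.6]); print("to grasp",(R.T@(g-p)).round(1))
E
```

```text
t 25.75 p [ 413.  -335.3  108.2] q [-1.284  0.739  2.168  1.419  1.149 -1.299] F [-0.4  0.3 -3. ] op 0.172
x [ 0.854  0.293 -0.431] y [0.412 0.126 0.902] z [ 0.319 -0.948 -0.013]
to grasp [ 1.1 -7.9  2.2]
```

Request:
{"op": "apply_moves", "data": {"increments": [[1, 1, -3, 1, 0], [1, 0.5, -2, 1, 0], [1, 0.5, -2, 0, 0], [1, 0, 0, 0, 0]]}}

```text
t: 26.15
eef_pos: [412.4, -338.4, 102.7]
tcp_rot: [1.582, 0.444, 0.328]
ft_force: [1.0, -0.2, -0.3]
opening: 0.167
```

```bash
python3 - <<'E'
from h import *
s,p,R=rep();g=np.array([411.4,-338,100.6]); print("to grasp",(R.T@(g-p)).round(1))
E
```

```text
t 26.15 p [ 412.4 -338.4  102.7] q [-1.287  0.753  2.164  1.422  1.149 -1.313] F [ 1.  -0.2 -0.3] op 0.167
x [ 0.855  0.291 -0.429] y [0.41  0.128 0.903] z [ 0.318 -0.948 -0.01 ]
to grasp [ 0.2 -2.3 -0.7]
```

Request:
{"op": "apply_moves", "data": {"increments": [[1, 0.5, -1, 0, 0], [1, 0, 0, 0, 0], [0.6, 0, 0, 0, 0], [0.5, 0, 0, 0, 0], [0, 0, 0, 0, 0], [0, 0, 0, 0, 0], [0, 0, 0, 0, 0], [0, 0, 0, 0, 0], [0, 0, 0, 0, 0], [0, 0, 0, 0, 0]]}}

```text
t: 27.15
eef_pos: [412.2, -338.2, 101.0]
tcp_rot: [1.583, 0.445, 0.329]
ft_force: [0.0, 0.2, -0.5]
opening: 0.787
```

```bash
python3 - <<'E'
from h import *
s,p,R=rep()
E
```

```text
t 27.15 p [ 412.2 -338.2  101. ] q [-1.287  0.756  2.164  1.423  1.147 -1.315] F [ 0.   0.2 -0.5] op 0.787
x [ 0.854  0.292 -0.431] y [0.411 0.127 0.903] z [ 0.318 -0.948 -0.011]
```

Request:
{"op": "apply_moves", "data": {"increments": [[0, -10, 0, 0, 0], [0, -25, 0, 0, 0], [0, -30, 0, 0, 0], [0, -30, 0, 0, 0], [0, -20, 10, 0, 0], [0, -5, 25, 0, 0], [0, 0, 30, 0, 0], [0, 0, 20, 0, 0], [0, 0, 0, 0, 0], [0, 0, 0, 0, 0]]}}

```text
t: 28.15
eef_pos: [344.2, -362.3, 229.4]
tcp_rot: [1.582, 0.446, 0.329]
ft_force: [-0.6, -0.2, 0.7]
opening: 1.001
```

```bash
python3 - <<'E'
from chk import *
save(c,"a.png",(390,210,550,370),2.4); save(d,"b.png",(120,180,290,340),2.4)
a=cv2.imread("pics/a.png");b=cv2.imread("pics/b.png")[:a.shape[0]]
cv2.imwrite("pics/m12.png",np.hstack([a,b]))
for nm,px,X in [("jar0",(428,163),100),("jar1",(387,305),85),("mug",(283,302),90)]: print(nm,c["pixels"][px[1],px[0]])
im0=cv2.imread("pics/top0.png")[:,:,::-1].astype(int)
for nm,(x0,y0,x1,y1) in dict(water=(215,145,255,195),jar0=(410,152,442,190),jar1=(372,292,400,318),mug=(263,285,300,335)).items(): print(nm,np.abs(c["pixels"][y0:y1,x0:x1].astype(int)-im0[y0:y1,x0:x1]).mean().round(1))
E
```

```text
t 28.15 p [ 344.2 -362.3  229.4] q [-1.446  0.486  2.111  1.165  1.293 -1.003] F [-0.6 -0.2  0.7] op 1.001
x [ 0.854  0.291 -0.431] y [0.412 0.128 0.902] z [ 0.318 -0.948 -0.011]
top [317.1 250.4] [307 240  22  22 365] [517.  49.  15.]
top [336.  256.8] [330 247  13  20 152] [500.  -1.  15.]
top [196.5 260. ] [193 258   8   5  38] [489. 362.  15.]
top [195.7 273.3] [192 269   8   9  41] [454. 361.  15.]
top [201.8 285.7] [199 282   7   9  41] [422. 344.  15.]
top [212.  299.5] [208 296   9   9  62] [387. 316.  15.]
scene [406.5 202.2] [404 200   6   6  28] [389. 317.  15.]
scene [419.3 207.8] [417 206   5   5  18] [419. 347.  15.]
scene [428.8 214.7] [427 212   5   6  23] [450. 365.  15.]
scene [432.  223.5] [430 221   5   6  26] [484. 363.  15.]
scene [310.1 245.6] [303 236  15  20 205] [479.   5.  15.]
scene [329.2 252.6] [319 244  21  19 309] [515.  51.  15.]
to grasp [119.9 -85.4  -0.3] to above [ 94.1 -31.3  -1. ]
jar0 [232 198  58]
jar1 [15 15 19]
mug [235 220 206]
water 13.4
jar0 11.6
jar1 25.1
mug 14.2
```

```bash
python3 - <<'E'
from h import *
rep(); c=cam("top"); p=c["pixels"]
def bar(p):
    h=cv2.cvtColor(p,cv2.COLOR_RGB2HSV); m=((h[...,0]<13)&(h[...,1]>140)&(h[...,2]>80)).astype(np.uint8); m[:,:440]=0;m[:230]=0;m[340:]=0
    n,l,st,ce=cv2.connectedComponentsWithStats(m); i=1+np.argmax(st[1:,4]); r=cv2.minAreaRect(np.argwhere(l==i)[:,::-1].astype(np.float32)); return r,st[i,4]
im0=np.ascontiguousarray(cv2.imread("pics/top0.png")[:,:,::-1])
for q in(im0,p): r,a=bar(q); print(r,a,onz(c,[r[0]],113).round(0))
for nm,(x0,y0,x1,y1) in dict(jar1=(372,288,404,322),mug=(258,280,305,335),jar0=(408,150,446,192)).items():
    for q in(im0,p):
        k=cv2.cvtColor(np.ascontiguousarray(q[y0:y1,x0:x1]),cv2.COLOR_RGB2GRAY); m=(k<35) if nm=="jar1" else (k>150); print(nm,m.sum(),np.argwhere(m).mean(0).round(1))
# straps/bar height check with scene
d=cam("scene"); s=np.array([433,-330,104.]); e=np.array([np.cos(np.radians(16.6)),np.sin(np.radians(16.6)),0])*80
print("expected bar ends top",proj(c,[s+e+[0,0,9],s-e+[0,0,9]]).round(0).tolist(),cv2.boxPoints(r).round(0).tolist())
E
```

```text
t 28.25 p [ 344.2 -362.5  228.7] q [-1.446  0.487  2.111  1.165  1.293 -1.003] F [0.2 0.  0.4] op 1.001
x [ 0.854  0.292 -0.431] y [0.412 0.126 0.902] z [ 0.318 -0.948 -0.012]
((479.501708984375, 277.2032775878906), (66.15270233154297, 24.486860275268555), 62.969139099121094) 635 [[ 439. -342.  113.]]
((474.3290710449219, 279.56756591796875), (66.6543960571289, 6.7259955406188965), 68.42869567871094) 362 [[ 433. -329.  113.]]
jar1 20 [13.  13.9]
jar1 259 [17.  15.3]
mug 473 [25.3 23. ]
mug 531 [25.6 23.2]
jar0 297 [14.8 20.7]
jar0 320 [14.7 20.8]
expected bar ends top [[464.0, 248.0], [486.0, 312.0]] [[459.0, 250.0], [465.0, 247.0], [490.0, 309.0], [483.0, 312.0]]
```

```bash
python3 -c "
from h import *
print(env.job_done())"
```

```text
the job is handed in; nothing more can be done
None
```

The job is handed in at about 28 s of the 61 s allowed, and my last checks found every part of it done; the hand-in gives no verdict.

**What I did**
- The moves only turn about the tool's x, so I first pushed the arm past its reach limit. That tilted the tool to about 25° below horizontal, along the bar, so that turning it tips the spout.
- I gripped the bar on the mat and carried the basket level to the pan.
- There I tilted the spout down about 22° and shook until the small wheels dropped through.
- I tipped the large wheels into the deeper box at about 57°.
- I put the basket back on the mat, let go and backed away.

**Last checks**
- **Small wheels:** all four lie in the pan, and the two cameras agree on their positions.
- **Large wheels:** both are in the box, one lying flat and one standing on edge at about 37 mm, under the 65 mm limit.
- **Basket:** the bar is back at about (433, −329) mm, roughly 8 mm from the mat's centre as I measured it. Its position and length in the top view match the start, which suggests it stands upright; I did not measure its tilt directly.
- **Bystanders:** jar0, the mug and jar1 are where they were; jar1 matched only by its first reading, because shadow spoiled the automatic comparison. The bottle was checked only by comparing the before and after pictures, which differed little.

**Not checked by eye:** the viewer had reached its 12-picture limit, so I judged the final placing from measurements alone.

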